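# Draw back the light-desk cover and set the loupe on the glass

## Task

Get the film inspection light desk ready: press down on top of its flat sliding cover and draw it by friction all the way back towards the robot against its front stop, never loading the thin cover with more than 30 N. Then gently stand the loupe upright in the middle of the bared glass, let go of it, and leave the cover fully back. Keep the gripper itself off the glass, and do not disturb the other things on the bench.

Things in the scene. Friction and masses are not known exactly. Their poses are not given: they have to be found in the camera images.
- cover (a joint): Distance the light desk's flat cover is drawn back to the robot, m: 0 = shut over the whole glass, 0.140 = against the front stop. Starts almost shut (0 to 0.012). No handle; held in side guides; a steady sliding resistance of about 3.5 N (more when fast), so it stays where it is left. Stiff to press on (about 30 N/mm). Its guides are not true to its face: it rises or sinks by a few mm over the stroke.
- cover_mid (a point): Middle of the cover's top face, moving with it: a dark blue-grey plate 145 mm along the slide, 162 mm wide, 4.5 mm thick, with a black rubber patch 70 x 80 mm in the middle (friction on a fingertip 0.4 to 0.6); top about 1 mm below the aluminium frame. z out of the face; x along the slide, away from the robot (drawn along -x); slopes from level to 6 degrees, differing each time, far end higher.
- glass_mid (a point): Middle of the top face of the warm-white glass under the cover, 145 mm along x (the slide) by 164 mm across, z out of it; same slope as the cover, 5 to 7 mm below the cover's top. The white desk top around it is 320 x 200 mm; its aluminium frame stands 7 mm above the glass. With the cover fully back all but the first 5 mm of glass is bare.
- glass: The glass itself (origin at the middle of its underside, 6 mm below the top face; axes as glass_mid). The gripper must not touch it.
- loupe_mid (a point): Centre (30 mm above the foot) of the loupe, a black upright cylinder 44 mm in diameter and 60 mm tall with a wide silver band near the top, a thin one near the foot and a blue lens on top; 0.14 kg, loose, z up. It stands on the bench to the right of the desk, at one of three places shared with the core and the canister.
- core: White plastic film core, ring 50 mm in diameter and 35 mm tall, loose; origin at its underside. Leave it alone.
- canister: Yellow film canister 34 mm in diameter and 52 mm tall, loose; origin at its underside. Leave it alone.
- tape: Roll of clear splicing tape 60 mm in diameter, 18 mm tall, lying loose; leave it alone.
- cleaner: Amber bottle 60 mm in diameter and 130 mm tall, loose; leave it alone.
- brush: Hand brush lying on the bench, loose; leave it alone.
- core2: Larger white film core 76 mm in diameter and 35 mm tall, loose, to the left of the desk; leave it alone.

How it is judged:
By the outcome, as a careful person would: the job done as asked, in the order asked, and still so for the second after the job is handed in, with the robot touching nothing.
It also fails if it takes over 72 s, if anything falls off the work surface, if the arm or the gripper's body presses on something with over 40 N, if the wrist force passes 120 N, or if a joint passes its speed limit or range.

## Robot

A 6-joint arm with a two-finger parallel gripper is mounted at the origin on the work surface. World frame = base frame: x ahead of the robot, y to its left, z up, the work surface at z = 0. Lengths are in m, angles in rad, forces in N, time in s.
With the tool pointing down it reaches from about 0.275 to 0.725 m from the base axis. Payload 15.9 kg.
Tool frame: the origin (TCP) lies between the finger pads; the fingertips stand 11 mm ahead of it and the grasp point (between the pads) lies 8 mm behind it; z points along the fingers, y is the line along which they close (so a half turn about z gives the same grasp; the last joint's range is limited). The gripper opens to 85 mm and grips with 20 to 120 N. Pads are 22 mm wide; open, the fingers measure 114 mm over their backs; the gripper's body (76 mm by 85 mm) begins 54 mm behind the grasp point. The pads swing forward as they close: fully open they stand 13 mm farther back than shut.
Start: joints at [-1.331, 0.213, -0.034, 1.323, 0, 1.571], TCP at [0.119, -0.486, 0.242] pointing down, gripper open.
Joint ranges: [-2.98, 2.98], [-0.74, 1.72], [-1.14, 1.35], [-2.1, 2.04], [-1.57, 1.44], [-3.14, 3.14]. Speed limits (rad/s): [1.89, 1.89, 2.39, 2.57, 3.14, 3.14].

## Interface

Orientations are given as a unit quaternion [x, y, z, w].
In Python, from bench import manip, eyes, sign_off gives the robot as it stands.
- The arm moves only by the tool move_arm, never from a script. Its argument "commands" is a list of rows, each a list of 6 numbers: the shift along the tool's x, y, z in m, then the turn, a rotation vector about the tool's x, y, z in rad. A call has 1 to 12 rows; each row is the pose to reach, as a shift and turn from the pose commanded when the call began, along the tool's axes at that moment; what a row does not reach only later rows make up. A row lasts 1/12 s, in which the tool goes at most 41.7 mm and 7.16 degrees, less where a joint would pass 70% of its speed; a pose out of reach is approached as far as the arm can. A call with a gripper value outside its range is refused whole. "gripper" is the closure in counts, from 0 (fully open) to 255 (shut), set as the call begins (left out, the last holds). The fingers move at their own pace and stop on an object; "grip_force" is the grip in N (left out, the last holds). Time passes only in rows, so rows that repeat a pose let the fingers close. It gives the time, the measured TCP pose, the force, the opening and the grip force at its end, in the units of the state.
- manip.sense(): the state, without advancing time (a new reading comes with each control period).
- eyes.camera(name): name is "scene" or "top" or "wrist"; returns the picture (400x640x3 uint8, red, green, blue); there is no depth.
- eyes.get_calibration(name): a dict with "camera_matrix" (3x3 intrinsics, pixels), "R" (3x3) and "t" (3): a world point X has camera coordinates R X + t. Camera axes: x right, y down, z forward; pixel columns grow to the right and rows downward; lengths in m; the calibration is good to about 2 mm. A picture is of the moment at which its call begins: read the wrist's pose just before it. get_calibration takes no time and is no camera call; for the wrist camera it gives the pose at the moment of the call.
- sign_off(): hands the job in; it is judged then, once.
The state is a dict: "time": time; "q": joint angles; "qd": joint speeds; "joint_efforts": joint torques, N m; "tcp_pos": TCP position; "tool_rot": TCP orientation; "force": force on the tool from outside, world axes, zero at the start; "ft_torque": the same for the moment, N m; "finger_gap": opening from 0.0 (shut) to 1.0 (fully open); "gripper_force": force on a finger pad.
Only numpy, scipy, OpenCV 4.12 (cv2) and the standard library are available. Lean on these libraries where they do the work, as an engineer would, in place of code of your own. Each camera call takes 0.05 s, during which the arm holds its last target. There are 200 camera calls.

## Working session

There is one attempt and no reset: what is moved stays moved. The work goes in short steps, Python scripts to look and compute and a tool call to move; the robot and the scene stay as the last step left them, time stands still between calls to the robot, and variables do not carry over. Pictures are saved under pics/ and viewed, at most 10 in all, crops included, and the job is handed in when it is done.

Besides the shell and the picture viewer there is one more tool, called after ">>>" as a command line: name --pt "numbers of a row" for each row, then --argument value for the rest. move_arm: Moves the arm, as the interface text tells. Its arguments: {"type":"object","properties":{"commands":{"type":"array","items":{"type":"array","items":{"type":"number"}}},"gripper":{"type":"number"},"grip_force":{"type":"number"}},"required":["commands"]}

```bash
mkdir -p pics; ls; python3 - <<'E'
from bench import manip,eyes
import cv2,numpy as np
print(manip.sense())
for n in("scene","top"):
    im=eyes.camera(n); cv2.imwrite(f"pics/{n}0.png",im[:,:,::-1]); c=eyes.get_calibration(n)
    print(n,c)
E
```

```text
pics
{'time': 0.0, 'q': array([-1.33100689e+00,  2.13350490e-01, -3.50630885e-02,  1.32348179e+00,
       -1.65294524e-05,  1.57081514e+00]), 'qd': array([ 0.00047253,  0.00071653,  0.00037217,  0.00254304, -0.00109851,
       -0.00099333]), 'joint_efforts': array([ 3.46521258e-03, -6.86158633e+01,  4.87118840e+01,  1.73543062e-02,
        2.66532079e-04, -1.39778685e-06]), 'tcp_pos': array([ 0.11866744, -0.48538142,  0.2418174 ]), 'tool_rot': array([ 9.92822209e-01,  1.19598327e-01, -7.39374868e-05, -5.44587188e-04]), 'force': array([-0.15021874, -0.55135243, -0.49640871]), 'ft_torque': array([ 0.00625284, -0.03321577, -0.03046319]), 'gripper_force': 0.0, 'finger_gap': 0.9972474314065365}
scene {'camera_matrix': array([[448.42639822,   0.        , 316.16514865],
       [  0.        , 448.42639822, 205.96858352],
       [  0.        ,   0.        ,   1.        ]]), 'R': array([[ 0.86489653,  0.50172575,  0.01500881],
       [ 0.37088696, -0.61863133, -0.69263131],
       [-0.33822605,  0.60462099, -0.72113563]]), 't': array([-0.46927238, -0.17525183,  1.490572  ])}
top {'camera_matrix': array([[383.08921819,   0.        , 322.96447295],
       [  0.        , 383.08921819, 200.37833471],
       [  0.        ,   0.        ,   1.        ]]), 'R': array([[-1.50383161e-02, -9.99884713e-01, -2.09975464e-03],
       [-9.82327570e-01,  1.51660194e-02, -1.86554380e-01],
       [ 1.86564718e-01, -7.42816860e-04, -9.82442392e-01]]), 't': array([-0.02012145,  0.55626916,  1.29698048])}
```

View pics/top0.png

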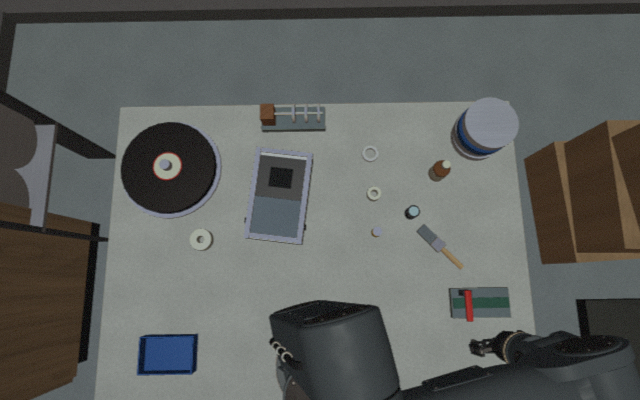

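View pics/scene0.png

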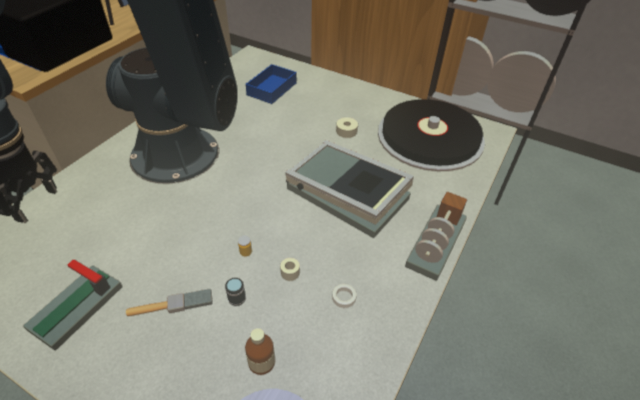

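The top view shows the desk at about (280,195), its patch at (281,178), the loupe at (413,212), the core at (374,193) and the canister at (376,232). In the scene view the patch is at (373,183) and the loupe at (235,290). I'll enlarge both for measuring.

```bash
python3 - <<'E'
import cv2,numpy as np
a=cv2.imread("pics/top0.png")[140:250,240:320]; b=cv2.imread("pics/scene0.png")[135:240,280:420]
a=cv2.resize(a,None,fx=5,fy=5,interpolation=cv2.INTER_CUBIC); b=cv2.resize(b,None,fx=2.8,fy=2.8,interpolation=cv2.INTER_CUBIC)
o=np.zeros((550,800,3),np.uint8); o[:,:400]=a; o[:b.shape[0],400:400+b.shape[1]]=b
c=cv2.resize(cv2.imread("pics/top0.png")[190:235,390:435],None,fx=5,fy=5,interpolation=cv2.INTER_CUBIC); o[310:535,410:635]=c
cv2.imwrite("pics/z.png",o)
E
```

```text
(no output)
```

View pics/z.png

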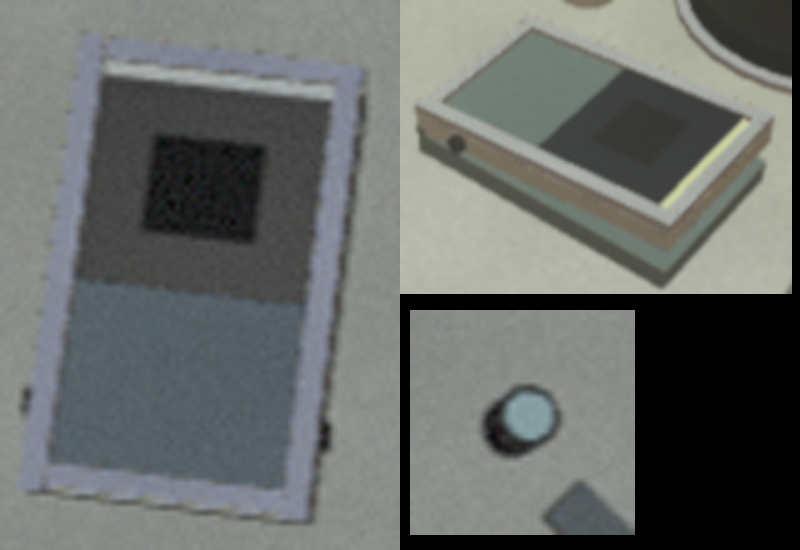

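```bash
cat >h.py <<'E'
import numpy as np,cv2
from bench import manip,eyes
def P(c): return c["camera_matrix"]@np.c_[c["R"],c["t"]]
def tri(c1,p1,c2,p2):
    X=cv2.triangulatePoints(P(c1),P(c2),np.array(p1,float).T,np.array(p2,float).T); return (X[:3]/X[3]).T
def proj(c,X):
    y=(np.atleast_2d(X)@c["R"].T+c["t"])@c["camera_matrix"].T; return y[:,:2]/y[:,2:]
def onz(c,p,z):
    p=np.atleast_2d(p); d=np.c_[p,np.ones(len(p))]@np.linalg.inv(c["camera_matrix"]).T@c["R"]; o=-c["R"].T@c["t"]
    return o+d*((z-o[2])/d[:,2])[:,None]
E
python3 - <<'E'
from h import *
T=eyes.get_calibration("top");S=eyes.get_calibration("scene")
t=lambda u,v:(240+u/5-.4,140+v/5-.4)
s=lambda u,v:(280+(u-400)/2.8-.3,135+v/2.8-.3)
tp=[t(85,38),t(366,72),t(312,520),t(23,487), t(155,134),t(266,145),t(253,242),t(143,230), t(76,280),t(304,302)]
sp=[s(773,118),s(668,222),s(418,105),s(530,18), s(690,120),s(652,165),s(592,135),s(632,98), s(624,68),s(540,146)]
X=tri(T,tp,S,sp); print(X.round(4))
for i,j in((0,1),(1,2),(2,3),(3,0),(4,5),(5,6),(8,9)): print(i,j,np.linalg.norm(X[i]-X[j]).round(4))
l=tri(T,[(390+(529-410)/5-.4,190+(415-310)/5-.4)],S,[(234.5,285)]);print("loupe top",l)
for n,z,p in(("loupe",.06,(413.4,210.6)),("core",.035,(374,193)),("can",.052,(376,231)),("brush",.02,(428,236)),("bottle",.13,(447,164)),("tape",.018,(370,153))): print(n,onz(T,p,z).round(3))
print(eyes.get_calibration("wrist"))
E
```

```text
[[0.7457 0.2036 0.0858]
 [0.716  0.0061 0.0936]
 [0.4072 0.0477 0.0667]
 [0.4331 0.2463 0.0607]
 [0.674  0.1532 0.0887]
 [0.6668 0.0767 0.0845]
 [0.5964 0.085  0.085 ]
 [0.6058 0.1609 0.0821]
 [0.5731 0.2085 0.0745]
 [0.5551 0.0504 0.0774]]
0 1 0.1999
1 2 0.3127
2 3 0.2004
3 0 0.3165
4 5 0.0769
5 6 0.071
8 9 0.1591
loupe top [[ 0.51466788 -0.34292379  0.05693016]]
loupe [[ 0.513 -0.343  0.06 ]]
core [[ 0.583 -0.212  0.035]]
can [[ 0.445 -0.211  0.052]]
brush [[ 0.428 -0.399  0.02 ]]
bottle [[ 0.66  -0.449  0.13 ]]
tape [[ 0.738 -0.205  0.018]]
{'camera_matrix': array([[279.93676546,   0.        , 323.92988926],
       [  0.        , 279.93676546, 195.93713849],
       [  0.        ,   0.        ,   1.        ]]), 'R': array([[ 2.37441767e-01, -9.71401771e-01,  8.68981634e-05],
       [-9.22736533e-01, -2.25518460e-01,  3.12567935e-01],
       [-3.03609449e-01, -7.42968669e-02, -9.49895404e-01]]), 't': array([-0.50009433, -0.04030312,  0.37824797])}
```

Sizes check out: 200 × 315 mm frame, 159 mm cover, 71 × 77 mm patch. Next I'll move over the patch with the gripper closed and the tool square to the sloped face.

```bash
cat >>h.py <<'E'
from scipy.spatial.transform import Rotation as Ro
def face(yaw,sl):
    x=np.array([np.cos(yaw)*np.cos(sl),np.sin(yaw)*np.cos(sl),np.sin(sl)]); y=np.array([np.sin(yaw),-np.cos(yaw),0])
    return np.c_[x,y,np.cross(x,y)]
def rel(p,R,s=None):
    s=s or manip.sense(); A=Ro.from_quat(s["tool_rot"]).as_matrix()
    return np.r_[A.T@(np.array(p)-s["tcp_pos"]),Ro.from_matrix(A.T@R).as_rotvec()].round(4).tolist()
YAW,SL=np.radians(-8),np.radians(4.5)
E
python3 - <<'E'
from h import *
R=face(YAW,SL)
print(rel(np.array([.6358,.119,.085])-R[:,2]*.09,R))
E
```

```text
[0.6393, -0.4669, 0.0676, -0.0159, 0.0778, 0.3792]
```

>>> move_arm --pt "0.64 -0.467 0.068 -0.016 0.078 0.379" --pt "0.64 -0.467 0.068 -0.016 0.078 0.379" --pt "0.64 -0.467 0.068 -0.016 0.078 0.379" --pt "0.64 -0.467 0.068 -0.016 0.078 0.379" --pt "0.64 -0.467 0.068 -0.016 0.078 0.379" --pt "0.64 -0.467 0.068 -0.016 0.078 0.379" --pt "0.64 -0.467 0.068 -0.016 0.078 0.379" --pt "0.64 -0.467 0.068 -0.016 0.078 0.379" --pt "0.64 -0.467 0.068 -0.016 0.078 0.379" --pt "0.64 -0.467 0.068 -0.016 0.078 0.379" --pt "0.64 -0.467 0.068 -0.016 0.078 0.379" --pt "0.64 -0.467 0.068 -0.016 0.078 0.379" --gripper 255 --grip_force 30

```text
time: 1.1
tcp_pos: [0.4391, -0.1047, 0.1996]
tool_rot: [0.997, -0.069, 0.04, 0.003]
force: [0.0, -2.3, -0.2]
finger_gap: -0.002
gripper_force: 0.0
```

```bash
python3 - <<'E'
from h import *
s=manip.sense();print(s["tcp_pos"],s["time"])
R=face(YAW,SL)
print(rel(np.array([.6358,.119,.085])-R[:,2]*.09,R))
E
```

```text
[ 0.4391423  -0.10468322  0.1995896 ] 1.1
[0.1542, -0.2488, 0.0369, 0.001, -0.0008, 0.0005]
```

>>> move_arm --pt "0.154 -0.249 0.037 0 0 0" --pt "0.154 -0.249 0.037 0 0 0" --pt "0.154 -0.249 0.037 0 0 0" --pt "0.154 -0.249 0.037 0 0 0" --pt "0.154 -0.249 0.037 0 0 0" --pt "0.154 -0.249 0.037 0 0 0" --pt "0.154 -0.249 0.037 0 0 0" --pt "0.154 -0.249 0.037 0 0 0" --pt "0.154 -0.249 0.037 0 0 0" --pt "0.154 -0.249 0.037 0 0 0"

```text
time: 1.93
tcp_pos: [0.601, -0.0368, 0.1766]
tool_rot: [0.998, -0.036, 0.039, -0.012]
force: [-0.1, 0.5, -0.4]
finger_gap: -0.001
gripper_force: 0.0
```

```bash
python3 - <<'E'
from h import *
s=manip.sense();print(s["tcp_pos"],s["tool_rot"],s["time"],s["force"])
im=eyes.camera("wrist");cv2.imwrite("pics/w1.png",im[:,:,::-1]);c=eyes.get_calibration("wrist")
R=face(YAW,SL);print(rel(np.array([.6358,.119,.085])-R[:,2]*.02,R))
np.savez("w1.npz",**c)
print(proj(c,[[.6358,.119,.085],[.674,.1532,.0885]]))
E
```

```text
[ 0.60099921 -0.03678876  0.17663827] [ 0.99848751 -0.03643355  0.03933523 -0.01216692] 1.9333 [-0.09816072  0.48114673 -0.38099876]
[0.0155, -0.1559, 0.0774, -0.0324, 0.0014, 0.0656]
[[139.08008872 184.32243968]
 [ 84.16391556 141.42391327]]
```

View pics/w1.png

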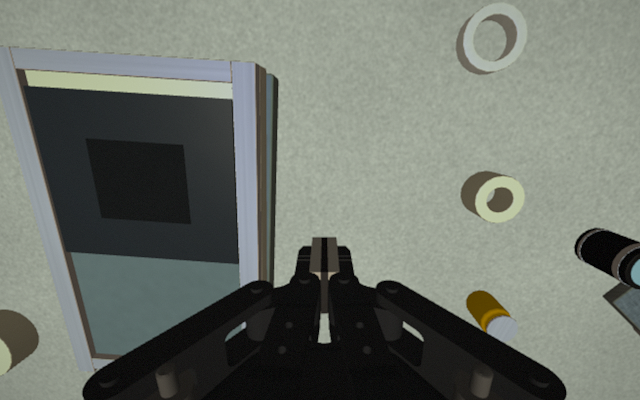

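The patch centre is at (138,181), against a projection of (139,184), so the estimate holds. I'll go on to a point above the patch.

>>> move_arm --pt "0.016 -0.156 0.03 -0.032 0.001 0.066" --pt "0.016 -0.156 0.03 -0.032 0.001 0.066" --pt "0.016 -0.156 0.03 -0.032 0.001 0.066" --pt "0.016 -0.156 0.03 -0.032 0.001 0.066" --pt "0.016 -0.156 0.05 -0.032 0.001 0.066" --pt "0.016 -0.156 0.077 -0.032 0.001 0.066" --pt "0.016 -0.156 0.077 -0.032 0.001 0.066" --pt "0.016 -0.156 0.077 -0.032 0.001 0.066" --pt "0.016 -0.156 0.077 -0.032 0.001 0.066" --pt "0.016 -0.156 0.077 -0.032 0.001 0.066"

```text
time: 2.82
tcp_pos: [0.6209, -0.0357, 0.1153]
tool_rot: [0.999, -0.035, 0.039, -0.013]
force: [0.2, 0.0, -0.7]
finger_gap: 0.002
gripper_force: 0.0
```

```bash
python3 - <<'E'
from h import *
s=manip.sense();print(s["tcp_pos"],s["time"],s["force"])
R=face(YAW,SL);print(rel(np.array([.6358,.119,.085])-R[:,2]*.014,R))
E
```

```text
[ 0.62086889 -0.03573472  0.11529521] 2.8167 [ 0.24176805  0.04226072 -0.69076625]
[0.0016, -0.1549, 0.021, -0.0346, 0.0027, 0.0685]
```

```bash
python3 - <<'E'
from h import *
s=manip.sense();print({k:s[k].round(3) for k in("q","qd","joint_efforts","force","ft_torque","tool_rot")})
E
```

```text
{'q': array([-0.072,  0.444, -0.039,  1.01 ,  0.029,  3.141]), 'qd': array([ 0.004,  0.038, -0.041, -0.086,  0.004, -0.001]), 'joint_efforts': array([ -0.105, -88.094,  47.593,  -0.911,   0.14 ,   0.   ]), 'force': array([ 0.242,  0.042, -0.691]), 'ft_torque': array([ 0.041,  0.014, -0.057]), 'tool_rot': array([ 0.999, -0.035,  0.039, -0.013])}
```

Joint 6 is at its limit, so I'll use the equivalent tool attitude a quarter turn back, with the fingers closing along the slide.

```bash
cat >>h.py <<'E'
RP=face(YAW,SL)@Ro.from_euler("z",-90,degrees=True).as_matrix()
E
python3 - <<'E'
from h import *
print(rel(np.array([.6358,.119,.085])-RP[:,2]*.05,RP))
E
```

```text
[0.0015, -0.1562, -0.0149, -0.029, -0.0248, -1.5021]
```

>>> move_arm --pt "0 -0.015 -0.015 0 0 -0.12" --pt "0 -0.03 -0.02 0 0 -0.24" --pt "0 -0.05 -0.02 0 0 -0.36" --pt "0 -0.07 -0.015 0 0 -0.48" --pt "0.001 -0.09 -0.015 -0.01 -0.01 -0.6" --pt "0.001 -0.11 -0.015 -0.015 -0.01 -0.72" --pt "0.0015 -0.13 -0.015 -0.02 -0.02 -0.84" --pt "0.0015 -0.15 -0.015 -0.025 -0.02 -0.96" --pt "0.0015 -0.156 -0.015 -0.029 -0.025 -1.08" --pt "0.0015 -0.156 -0.015 -0.029 -0.025 -1.2" --pt "0.0015 -0.156 -0.015 -0.029 -0.025 -1.32" --pt "0.0015 -0.156 -0.015 -0.029 -0.025 -1.44"

```text
time: 3.82
tcp_pos: [0.6322, 0.1197, 0.1358]
tool_rot: [0.772, 0.634, 0.026, 0.029]
force: [0.8, 0.1, -0.2]
finger_gap: -0.002
gripper_force: 0.0
```

```bash
python3 - <<'E'
from h import *
s=manip.sense();print(s["tcp_pos"],s["q"].round(3))
print(rel(np.array([.6358,.119,.085])-RP[:,2]*.014,RP))
E
```

```text
[0.63216383 0.11970403 0.1357588 ] [ 0.2    0.478  0.068  1.086 -0.026  1.965]
[-0.0002, -0.0003, 0.0369, -0.0001, 0.0003, -0.0557]
```

>>> move_arm --pt "0 0 0.012 0 0 -0.056" --pt "0 0 0.024 0 0 -0.056" --pt "0 0 0.033 0 0 -0.056" --pt "0 0 0.035 0 0 -0.056" --pt "0 0 0.035 0 0 -0.056" --pt "0 0 0.035 0 0 -0.056"

```text
time: 4.32
tcp_pos: [0.6349, 0.1189, 0.1011]
tool_rot: [0.756, 0.653, 0.026, 0.03]
force: [0.3, 0.1, 0.8]
finger_gap: -0.007
gripper_force: 0.0
```

>>> move_arm --pt "0 0 0.001 0 0 0" --pt "0 0 0.001 0 0 0" --pt "0 0 0.001 0 0 0"

```text
time: 4.57
tcp_pos: [0.635, 0.1189, 0.1001]
tool_rot: [0.756, 0.653, 0.026, 0.03]
force: [0.9, 0.2, 0.4]
finger_gap: 0.001
gripper_force: 0.0
```

>>> move_arm --pt "0 0 0.0006 0 0 0" --pt "0 0 0.0006 0 0 0" --pt "0 0 0.0006 0 0 0"

```text
time: 4.82
tcp_pos: [0.6348, 0.1189, 0.0992]
tool_rot: [0.756, 0.653, 0.025, 0.029]
force: [0.3, -0.7, -0.3]
finger_gap: 0.002
gripper_force: 0.0
```

>>> move_arm --pt "0 0 0.0006 0 0 0" --pt "0 0 0.0006 0 0 0" --pt "0 0 0.0006 0 0 0"

```text
time: 5.07
tcp_pos: [0.6348, 0.1189, 0.0984]
tool_rot: [0.756, 0.653, 0.025, 0.029]
force: [-0.4, 0.1, -0.0]
finger_gap: -0.001
gripper_force: 0.0
```

>>> move_arm --pt "0 0 0.0007 0 0 0" --pt "0 0 0.0007 0 0 0" --pt "0 0 0.0007 0 0 0"

```text
time: 5.32
tcp_pos: [0.6349, 0.1189, 0.0978]
tool_rot: [0.756, 0.653, 0.025, 0.029]
force: [-0.3, -0.7, -0.6]
finger_gap: -0.001
gripper_force: 0.0
```

>>> move_arm --pt "0 0 0.0007 0 0 0" --pt "0 0 0.0007 0 0 0" --pt "0 0 0.0007 0 0 0"

```text
time: 5.57
tcp_pos: [0.6349, 0.1189, 0.0971]
tool_rot: [0.756, 0.653, 0.025, 0.029]
force: [0.3, 0.1, -0.0]
finger_gap: 0.001
gripper_force: 0.0
```

>>> move_arm --pt "0 0 0.0007 0 0 0" --pt "0 0 0.0007 0 0 0" --pt "0 0 0.0007 0 0 0"

```text
time: 5.82
tcp_pos: [0.635, 0.1188, 0.0964]
tool_rot: [0.756, 0.653, 0.025, 0.029]
force: [-0.3, -0.3, 0.2]
finger_gap: 0.001
gripper_force: 0.0
```

>>> move_arm --pt "0 0 0.0007 0 0 0" --pt "0 0 0.0007 0 0 0" --pt "0 0 0.0007 0 0 0"

```text
time: 6.07
tcp_pos: [0.6351, 0.1188, 0.0957]
tool_rot: [0.756, 0.653, 0.025, 0.029]
force: [-0.5, -0.6, 0.9]
finger_gap: 0.001
gripper_force: 0.2
```

>>> move_arm --pt "0 0 0.0005 0 0 0" --pt "0 0 0.0005 0 0 0" --pt "0 0 0.0005 0 0 0"

```text
time: 6.32
tcp_pos: [0.6352, 0.1189, 0.0957]
tool_rot: [0.756, 0.653, 0.026, 0.03]
force: [-3.0, -1.2, 6.7]
finger_gap: 0.0
gripper_force: 3.3
```

>>> move_arm --pt "0 0 0.0005 0 0 0" --pt "0 0 0.0005 0 0 0" --pt "0 0 0.0005 0 0 0"

```text
time: 6.57
tcp_pos: [0.6355, 0.1188, 0.0957]
tool_rot: [0.756, 0.653, 0.026, 0.03]
force: [-3.2, -0.2, 11.2]
finger_gap: -0.001
gripper_force: 5.8
```

>>> move_arm --pt "0 0 0.0005 0 0 0" --pt "0 -0.0015 0.0005 0 0 0" --pt "0 -0.004 0.0005 0 0 0" --pt "0 -0.006 0.0005 0 0 0" --pt "0 -0.008 0.0005 0 0 0"

```text
time: 6.98
tcp_pos: [0.6288, 0.1198, 0.0952]
tool_rot: [0.756, 0.653, 0.027, 0.031]
force: [2.5, -3.8, 13.3]
finger_gap: -0.002
gripper_force: 6.2
```

>>> move_arm --pt "-0.0002 -0.001 0.0002 0 0 0" --pt "-0.0003 -0.003 0.0002 0 0 0" --pt "-0.0004 -0.006 0.0002 0 0 0" --pt "-0.0004 -0.008 0.0002 0 0 0" --pt "-0.0005 -0.01 0.0002 0 0 0"

```text
time: 7.4
tcp_pos: [0.6192, 0.121, 0.0946]
tool_rot: [0.756, 0.653, 0.027, 0.031]
force: [2.8, -0.8, 14.8]
finger_gap: -0.002
gripper_force: 7.4
```

>>> move_arm --pt "0 -0.002 0 0 0 0" --pt "-0.0001 -0.004 0 0 0 0" --pt "-0.0001 -0.006 0 0 0 0" --pt "-0.0002 -0.009 0 0 0 0" --pt "-0.0002 -0.012 0 0 0 0" --pt "-0.0002 -0.014 0 0 0 0"

```text
time: 7.9
tcp_pos: [0.6054, 0.1229, 0.0936]
tool_rot: [0.756, 0.653, 0.027, 0.031]
force: [1.9, -1.6, 15.9]
finger_gap: 0.003
gripper_force: 8.3
```

```bash
python3 - <<'E'
from h import *
s=manip.sense();print(s["tcp_pos"],s["force"])
im=eyes.camera("top");cv2.imwrite("pics/t2.png",cv2.resize(im[140:250,240:320,::-1],None,fx=5,fy=5,interpolation=cv2.INTER_CUBIC))
E
```

```text
[0.60537991 0.12289525 0.09363095] [ 1.93370632 -1.56769182 15.91073659]
```

View pics/t2.png

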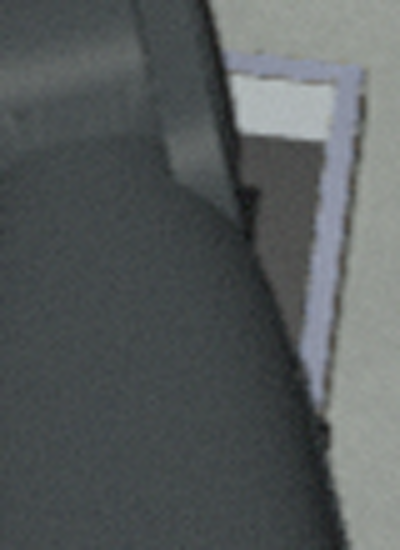

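The cover is following: the bare strip has grown by about 9 px, or 29 mm. I'll carry on drawing.

>>> move_arm --pt "0 -0.002 0 0 0 0" --pt "-0.0001 -0.005 0 0 0 0" --pt "-0.0002 -0.008 0 0 0 0" --pt "-0.0003 -0.011 -0.0001 0 0 0" --pt "-0.0004 -0.014 -0.0001 0 0 0" --pt "-0.0005 -0.017 -0.0001 0 0 0" --pt "-0.0005 -0.02 -0.0001 0 0 0" --pt "-0.0005 -0.022 -0.0001 0 0 0"

```text
time: 8.62
tcp_pos: [0.5838, 0.1258, 0.0922]
tool_rot: [0.756, 0.653, 0.028, 0.031]
force: [1.8, 0.6, 18.0]
finger_gap: 0.0
gripper_force: 9.3
```

>>> move_arm --pt "0 -0.002 -0.0001 0 0 0" --pt "0 -0.005 -0.0002 0 0 0" --pt "0 -0.008 -0.0003 0 0 0" --pt "-0.0001 -0.011 -0.0004 0 0 0" --pt "-0.0001 -0.014 -0.0004 0 0 0" --pt "-0.0001 -0.017 -0.0005 0 0 0" --pt "-0.0002 -0.02 -0.0005 0 0 0" --pt "-0.0002 -0.023 -0.0006 0 0 0" --pt "-0.0002 -0.025 -0.0006 0 0 0"

```text
time: 9.37
tcp_pos: [0.5589, 0.1293, 0.0906]
tool_rot: [0.756, 0.653, 0.028, 0.031]
force: [1.7, -0.5, 16.8]
finger_gap: 0.001
gripper_force: 8.3
```

>>> move_arm --pt "0 -0.002 -0.0001 0 0 0" --pt "0 -0.005 -0.0002 0 0 0" --pt "0 -0.008 -0.0003 0 0 0" --pt "-0.0001 -0.011 -0.0003 0 0 0" --pt "-0.0001 -0.014 -0.0004 0 0 0" --pt "-0.0001 -0.017 -0.0005 0 0 0" --pt "-0.0002 -0.02 -0.0005 0 0 0" --pt "-0.0002 -0.023 -0.0006 0 0 0" --pt "-0.0002 -0.025 -0.0006 0 0 0"

```text
time: 10.12
tcp_pos: [0.534, 0.1327, 0.089]
tool_rot: [0.756, 0.653, 0.027, 0.031]
force: [3.1, -0.7, 15.0]
finger_gap: 0.0
gripper_force: 7.3
```

>>> move_arm --pt "0 -0.002 0 0 0 0" --pt "0 -0.005 0 0 0 0" --pt "0 -0.008 -0.0001 0 0 0" --pt "-0.0001 -0.011 -0.0001 0 0 0" --pt "-0.0001 -0.014 -0.0002 0 0 0" --pt "-0.0001 -0.017 -0.0003 0 0 0" --pt "-0.0001 -0.018 -0.0003 0 0 0"

```text
time: 10.7
tcp_pos: [0.516, 0.1351, 0.0877]
tool_rot: [0.756, 0.653, 0.027, 0.031]
force: [1.7, -1.5, 14.0]
finger_gap: -0.003
gripper_force: 7.0
```

>>> move_arm --pt "0 -0.001 0.0001 0 0 0" --pt "0 -0.003 0.0002 0 0 0" --pt "0 -0.005 0.0002 0 0 0" --pt "-0.0001 -0.007 0.0002 0 0 0" --pt "-0.0001 -0.008 0.0002 0 0 0"

```text
time: 11.12
tcp_pos: [0.5086, 0.1361, 0.0872]
tool_rot: [0.756, 0.653, 0.027, 0.031]
force: [1.7, -2.7, 19.3]
finger_gap: 0.001
gripper_force: 9.2
```

>>> move_arm --pt "-0.0001 -0.001 -0.0002 0 0 0" --pt "-0.0002 -0.002 -0.0002 0 0 0" --pt "-0.0002 -0.003 -0.0003 0 0 0" --pt "-0.0002 -0.004 -0.0003 0 0 0"

```text
time: 11.45
tcp_pos: [0.505, 0.1366, 0.087]
tool_rot: [0.756, 0.653, 0.028, 0.031]
force: [6.4, -0.3, 11.0]
finger_gap: 0.0
gripper_force: 5.5
```

>>> move_arm --pt "0 0 0.0003 0 0 0" --pt "0 0 0.0006 0 0 0" --pt "0 -0.001 0.0006 0 0 0" --pt "0 -0.0015 0.0006 0 0 0" --pt "0 -0.0015 0.0006 0 0 0"

```text
time: 11.87
tcp_pos: [0.5044, 0.1368, 0.0869]
tool_rot: [0.756, 0.653, 0.028, 0.032]
force: [8.2, -2.4, 18.1]
finger_gap: -0.003
gripper_force: 8.4
```

Tangential force is about 9.6 N, well above the 3.5 N sliding resistance, so the cover is at the stop. I'll lift and check.

>>> move_arm --pt "0 0 -0.002 0 0 0" --pt "0 0 -0.015 0 0 0" --pt "0 0 -0.04 0 0 0" --pt "0 0 -0.08 0 0 0" --pt "0 0 -0.12 0 0 0" --pt "0 0 -0.16 0 0 0" --pt "0 0 -0.16 0 0 0"

```text
time: 12.45
tcp_pos: [0.4907, 0.139, 0.2515]
tool_rot: [0.756, 0.653, 0.03, 0.031]
force: [1.6, 0.9, 0.8]
finger_gap: -0.0
gripper_force: 0.0
```

```bash
python3 - <<'E'
from h import *
s=manip.sense();print(s["tcp_pos"],s["q"].round(3),s["force"])
im=eyes.camera("scene");im=im[135:240,280:420,::-1]
im2=eyes.camera("wrist");c=eyes.get_calibration("wrist")
np.savez("w2.npz",**c); cv2.imwrite("pics/w2raw.png",im2[:,:,::-1])
o=np.zeros((600,800,3),np.uint8);o[:400,:640]=im2[:,:,::-1];b=cv2.resize(im,None,fx=3.5,fy=3.5,interpolation=cv2.INTER_CUBIC)[:195+30];o[400:600,:490]=b[:200]
cv2.imwrite("pics/w2.png",o)
# loupe approach: above loupe, level, closing direction radial-ish
E
```

```text
[0.49073775 0.13904995 0.25146593] [ 0.296  0.159 -0.081  1.251 -0.033  2.011] [1.59781356 0.87804734 0.8108527 ]
```

View pics/w2.png

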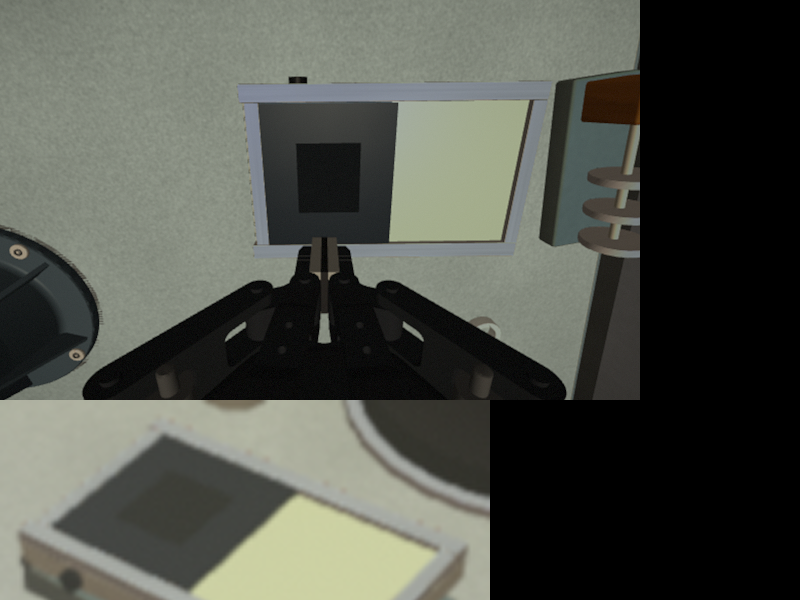

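Cover is fully back: it fills the near end, with bare glass at corners (398,102), (531,100), (508,242) and (389,242). Now the glass pose and the loupe approach.

```bash
python3 - <<'E'
from h import *
c=dict(np.load("w2.npz"))
n=-RP[:,2]
def onp(p,p0):
    p=np.atleast_2d(p); d=np.c_[p,np.ones(len(p))]@np.linalg.inv(c["camera_matrix"]).T@c["R"]; o=-c["R"].T@c["t"]
    return o+d*(((p0-o)@n)/(d@n))[:,None]
cov=np.array([.636,.119,.0847]); print("cam",-c["R"].T@c["t"])
pt=onp([(297,144),(360,143),(361,212),(300,212)],cov); print("patch",pt.mean(0).round(4))
gl=onp([(398,102),(531,100),(508,242),(389,242)],cov-n*.006)
gl[[0,3]]=onp([(398,102),(389,242)],cov)  # cover edge
print(gl.round(4),gl.mean(0).round(4)); print([np.linalg.norm(gl[i]-gl[i-1]).round(4) for i in range(4)])
d=gl[1]-gl[0];e=gl[2]-gl[3];f=gl[0]-gl[3];print(np.degrees([np.arctan2(d[1],d[0]),np.arctan2(e[1],e[0]),-np.arctan2(f[0],f[1])]))
fr=onp([(240,85),(551,82),(515,254),(255,255)],cov+n*.001);print("frame",fr.round(4),fr.mean(0).round(4))
# loupe approach
Rl=face(np.radians(60),0)
s=manip.sense();print(rel([.513,-.343,.16],Rl))
E
```

```text
cam [0.49059428 0.21890038 0.37527306]
patch [0.5092 0.1359 0.0746]
[[0.5896 0.2064 0.0801]
 [0.7285 0.188  0.0851]
 [0.7143 0.0236 0.0858]
 [0.5688 0.0483 0.0802]] [0.6503 0.1166 0.0828]
[np.float64(0.1595), np.float64(0.1402), np.float64(0.165), np.float64(0.1477)]
[-7.52542076 -9.61352042 -7.50076484]
frame [[0.4342 0.2455 0.0686]
 [0.7414 0.2033 0.093 ]
 [0.7186 0.0103 0.0933]
 [0.4065 0.055  0.0685]] [0.5752 0.1285 0.0809]
[-0.4732, 0.086, 0.0922, 0.0793, -0.0164, 0.3776]
```

```bash
python3 - <<'E'
from h import *
print(rel([.513,-.343,.16],face(np.radians(30),0)))
E
```

```text
[-0.4732, 0.086, 0.0922, 0.0744, -0.0374, 0.9009]
```

>>> move_arm --pt "-0.04 0.008 0 0.01 -0.005 0.09" --pt "-0.08 0.015 0 0.02 -0.01 0.18" --pt "-0.12 0.022 0 0.03 -0.015 0.27" --pt "-0.16 0.03 0.01 0.04 -0.02 0.36" --pt "-0.2 0.037 0.01 0.05 -0.025 0.45" --pt "-0.24 0.044 0.02 0.06 -0.03 0.54" --pt "-0.28 0.051 0.03 0.07 -0.035 0.63" --pt "-0.32 0.058 0.04 0.074 -0.037 0.72" --pt "-0.36 0.066 0.05 0.074 -0.037 0.81" --pt "-0.4 0.074 0.06 0.074 -0.037 0.9" --pt "-0.44 0.08 0.075 0.074 -0.037 0.9" --pt "-0.473 0.086 0.092 0.074 -0.037 0.9" --gripper 0

```text
time: 13.55
tcp_pos: [0.5112, -0.3455, 0.1574]
tool_rot: [0.966, 0.259, -0.002, -0.0]
force: [0.8, 0.8, 0.3]
finger_gap: 1.002
gripper_force: 0.0
```

```bash
python3 - <<'E'
from h import *
print(rel([.513,-.343,.16],face(np.radians(30),0)),manip.sense()["q"].round(2))
E
```

```text
[0.0028, -0.0012, -0.0026, -0.0014, 0.0028, -0.0006] [-0.59  0.48  0.13  1.22 -0.    2.03]
```

>>> move_arm --pt "0 0 0 0 0 0" --pt "0 0 0 0 0 0"

```text
time: 13.72
tcp_pos: [0.5104, -0.3441, 0.1559]
tool_rot: [0.966, 0.258, -0.003, -0.002]
force: [0.0, 1.4, 0.3]
finger_gap: 0.999
gripper_force: 0.0
```

```bash
python3 - <<'E'
from h import *
s=manip.sense();print(s["tcp_pos"])
im=eyes.camera("wrist");c=eyes.get_calibration("wrist");np.savez("w3.npz",**c)
cv2.imwrite("pics/w3.png",im[:,:,::-1])
print(proj(c,[[.513,-.343,.06],[.513,-.343,0],s["tcp_pos"]]))
E
```

```text
[ 0.51041411 -0.3440805   0.15588983]
[[324.97775533 199.2200978 ]
 [324.92783512 180.71200701]
 [324.46541806 262.67298516]]
```

View pics/w3.png

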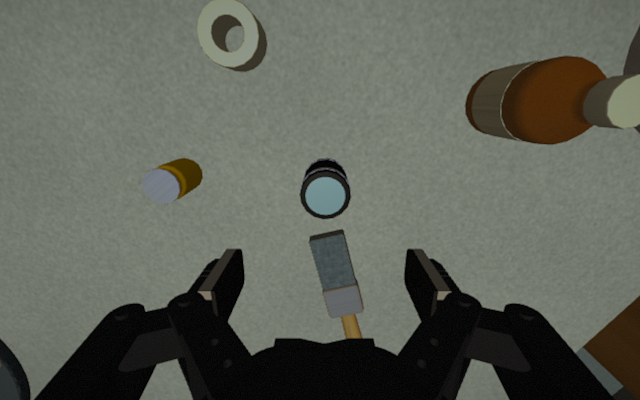

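The lens centre is at (325,196), 3 px above its projection at (325,199), so the loupe is about 3 mm further along tool x. The brush (335,270) lies between the fingers and clear of them. I'll descend.

```bash
python3 - <<'E'
from h import *
print(rel([.515,-.342,.029],face(np.radians(30),0)))
E
```

```text
[0.0044, 0.0015, 0.1282, -0.0035, 0.0036, -0.0003]
```

>>> move_arm --pt "0.0044 0.0015 0.02 -0.0035 0.0036 0" --pt "0.0044 0.0015 0.05 -0.0035 0.0036 0" --pt "0.0044 0.0015 0.08 -0.0035 0.0036 0" --pt "0.0044 0.0015 0.105 -0.0035 0.0036 0" --pt "0.0044 0.0015 0.12 -0.0035 0.0036 0" --pt "0.0044 0.0015 0.128 -0.0035 0.0036 0" --pt "0.0044 0.0015 0.128 -0.0035 0.0036 0"

```text
time: 14.35
tcp_pos: [0.5157, -0.3408, 0.0298]
tool_rot: [0.966, 0.26, 0.0, 0.0]
force: [-0.6, 0.1, -1.1]
finger_gap: 0.998
gripper_force: 0.0
```

>>> move_arm --pt "0 0 0 0 0 0" --pt "0 0 0 0 0 0" --pt "0 0 0 0 0 0" --pt "0 0 0 0 0 0" --pt "0 0 0 0 0 0" --pt "0 0 0 0 0 0" --pt "0 0 0 0 0 0" --pt "0 0 0 0 0 0" --gripper 255 --grip_force 25

```text
time: 15.02
tcp_pos: [0.517, -0.3427, 0.0324]
tool_rot: [0.966, 0.259, 0.002, 0.002]
force: [-1.0, 2.9, 8.6]
finger_gap: 0.506
gripper_force: 24.6
```

>>> move_arm --pt "0 0 -0.004 0 0 0" --pt "0 0 -0.015 0 0 0" --pt "0 0 -0.04 0 0 0" --pt "0 0 -0.08 0 0 0" --pt "0 0 -0.12 0 0 0" --pt "0 0 -0.14 0 0 0" --pt "0 0 -0.14 0 0 0"

```text
time: 15.6
tcp_pos: [0.5179, -0.3434, 0.1776]
tool_rot: [0.966, 0.259, 0.004, 0.004]
force: [-0.4, -1.4, -0.7]
finger_gap: 0.504
gripper_force: 25.9
```

```bash
cat >>h.py <<'E'
RQ=face(YAW,SL)@Ro.from_euler("z",-53,degrees=True).as_matrix()
N=-RQ[:,2]; G=np.array([.648,.117,.0797])
E
python3 - <<'E'
from h import *
s=manip.sense();print(s["tcp_pos"],s["force"],s["finger_gap"],s["gripper_force"])
print(rel(G+N*(.0324+.05),RQ))
E
```

```text
[ 0.51787884 -0.34341835  0.17760493] [-0.43745612 -1.39076308 -0.6756583 ] 0.5042484500644115 25.9267309284769
[0.338, -0.3375, 0.0139, -0.045, 0.0516, -0.2607]
```

>>> move_arm --pt "0.02 -0.02 0 0 0 0" --pt "0.045 -0.045 0 0 0 -0.03" --pt "0.07 -0.07 0 0 0 -0.06" --pt "0.1 -0.1 0 -0.01 0.01 -0.09" --pt "0.13 -0.13 0 -0.02 0.02 -0.12" --pt "0.16 -0.16 0 -0.03 0.03 -0.15" --pt "0.19 -0.19 0 -0.035 0.04 -0.18" --pt "0.22 -0.22 0 -0.04 0.045 -0.21" --pt "0.25 -0.25 0 -0.045 0.052 -0.24" --pt "0.28 -0.28 0.005 -0.045 0.052 -0.26" --pt "0.305 -0.305 0.01 -0.045 0.052 -0.26" --pt "0.325 -0.325 0.014 -0.045 0.052 -0.26"

```text
time: 16.6
tcp_pos: [0.6346, 0.1054, 0.1564]
tool_rot: [0.923, 0.383, 0.032, 0.016]
force: [-0.8, 0.1, -1.1]
finger_gap: 0.508
gripper_force: 26.0
```

```bash
python3 - <<'E'
from h import *
s=manip.sense();print(s["tcp_pos"],s["q"].round(2))
print(rel(G+N*(.0324+.03),RQ))
E
```

```text
[0.63463688 0.10537194 0.1563963 ] [ 0.17  0.47  0.11  1.14 -0.02  2.53]
[0.014, -0.0035, 0.015, -0.0085, 0.0008, 0.0008]
```

>>> move_arm --pt "0.006 -0.002 0.004 -0.004 0 0" --pt "0.014 -0.0035 0.01 -0.0085 0.001 0" --pt "0.014 -0.0035 0.015 -0.0085 0.001 0" --pt "0.014 -0.0035 0.015 -0.0085 0.001 0" --pt "0.014 -0.0035 0.015 -0.0085 0.001 0" --pt "0.014 -0.0035 0.015 -0.0085 0.001 0"

```text
time: 17.1
tcp_pos: [0.643, 0.113, 0.1423]
tool_rot: [0.924, 0.381, 0.034, 0.02]
force: [-0.2, 0.8, -0.5]
finger_gap: 0.507
gripper_force: 26.0
```

```bash
python3 - <<'E'
from h import *
s=manip.sense();print(s["tcp_pos"],s["force"])
print(rel(G+N*(.0324),RQ))
a=eyes.camera("wrist");b=eyes.camera("scene")[120:240,280:440]
o=np.zeros((560,800,3),np.uint8);o[:300,:480]=cv2.resize(a,(480,300));o[300:560,:347]=cv2.resize(b,(347,260),interpolation=cv2.INTER_CUBIC)
cv2.imwrite("pics/w4.png",o[:,:,::-1])
E
```

```text
[0.64302388 0.11298242 0.14234074] [-0.17689136  0.84825434 -0.53311402]
[0.0034, -0.0033, 0.0304, 0.0006, 0.0003, -0.0024]
```

View pics/w4.png

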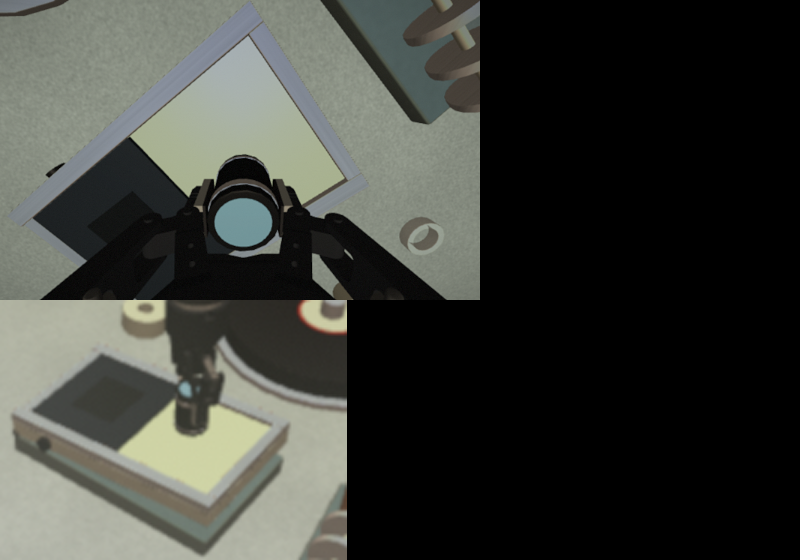

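The loupe is upright in the grip over the bare glass, with the cover still back. I'll lower it in steps.

>>> move_arm --pt "0.0034 -0.0033 0.008 0 0 0" --pt "0.0034 -0.0033 0.016 0 0 0" --pt "0.0034 -0.0033 0.021 0 0 0" --pt "0.0034 -0.0033 0.024 0 0 0" --pt "0.0034 -0.0033 0.024 0 0 0" --pt "0.0034 -0.0033 0.024 0 0 0"

```text
time: 17.7
tcp_pos: [0.6449, 0.1186, 0.1177]
tool_rot: [0.923, 0.382, 0.034, 0.02]
force: [-0.4, 0.1, -2.0]
finger_gap: 0.506
gripper_force: 26.0
```

>>> move_arm --pt "0 0 0.001 0 0 0" --pt "0 0 0.0015 0 0 0" --pt "0 0 0.0015 0 0 0"

```text
time: 17.95
tcp_pos: [0.6452, 0.1186, 0.1166]
tool_rot: [0.923, 0.382, 0.034, 0.02]
force: [0.2, -0.5, -1.1]
finger_gap: 0.508
gripper_force: 26.0
```

>>> move_arm --pt "0 0 0.001 0 0 0" --pt "0 0 0.001 0 0 0" --pt "0 0 0.001 0 0 0"

```text
time: 18.2
tcp_pos: [0.6452, 0.1186, 0.1156]
tool_rot: [0.923, 0.382, 0.034, 0.02]
force: [0.5, 0.0, -1.1]
finger_gap: 0.509
gripper_force: 26.0
```

>>> move_arm --pt "0 0 0.0008 0 0 0" --pt "0 0 0.0008 0 0 0" --pt "0 0 0.0008 0 0 0"

```text
time: 18.45
tcp_pos: [0.6453, 0.1186, 0.1147]
tool_rot: [0.923, 0.382, 0.034, 0.02]
force: [0.7, 0.8, -1.6]
finger_gap: 0.511
gripper_force: 26.0
```

>>> move_arm --pt "0 0 0.0007 0 0 0" --pt "0 0 0.0007 0 0 0" --pt "0 0 0.0007 0 0 0"

```text
time: 18.7
tcp_pos: [0.6453, 0.1186, 0.114]
tool_rot: [0.923, 0.382, 0.034, 0.02]
force: [-0.1, -0.2, -0.7]
finger_gap: 0.511
gripper_force: 26.0
```

>>> move_arm --pt "0 0 0.0007 0 0 0" --pt "0 0 0.0007 0 0 0" --pt "0 0 0.0007 0 0 0"

```text
time: 18.95
tcp_pos: [0.6454, 0.1186, 0.1133]
tool_rot: [0.923, 0.382, 0.034, 0.02]
force: [0.6, -0.2, -1.1]
finger_gap: 0.506
gripper_force: 26.0
```

>>> move_arm --pt "0 0 0.0006 0 0 0" --pt "0 0 0.0006 0 0 0" --pt "0 0 0.0006 0 0 0"

```text
time: 19.2
tcp_pos: [0.6455, 0.1186, 0.1128]
tool_rot: [0.923, 0.382, 0.034, 0.02]
force: [0.0, 0.2, -0.1]
finger_gap: 0.507
gripper_force: 26.0
```

>>> move_arm --pt "0 0 0.0006 0 0 0" --pt "0 0 0.0006 0 0 0" --pt "0 0 0.0006 0 0 0"

```text
time: 19.45
tcp_pos: [0.6455, 0.1186, 0.1124]
tool_rot: [0.923, 0.382, 0.034, 0.02]
force: [-2.0, -1.0, 4.3]
finger_gap: 0.508
gripper_force: 26.4
```

Contact at 4.3 N, with the foot at z ≈ 0.080 as expected. Releasing.

>>> move_arm --pt "0 0 0 0 0 0" --pt "0 0 0 0 0 0" --pt "0 0 0 0 0 0" --pt "0 0 0 0 0 0" --pt "0 0 0 0 0 0" --pt "0 0 0 0 0 0" --pt "0 0 0 0 0 0" --pt "0 0 0 0 0 0" --gripper 20

```text
time: 20.12
tcp_pos: [0.6455, 0.1186, 0.1121]
tool_rot: [0.923, 0.382, 0.034, 0.02]
force: [-0.0, 0.8, -0.2]
finger_gap: 0.922
gripper_force: 0.0
```

>>> move_arm --pt "0 0 -0.005 0 0 0" --pt "0 0 -0.015 0 0 0" --pt "0 0 -0.03 0 0 0" --pt "0 0 -0.05 0 0 0" --pt "0 0 -0.08 0 0 0" --pt "0 0 -0.11 0 0 0" --pt "0 0 -0.14 0 0 0" --pt "-0.03 0.03 -0.16 0 0 0" --pt "-0.06 0.06 -0.16 0 0 0" --pt "-0.09 0.09 -0.16 0 0 0" --pt "-0.12 0.12 -0.16 0 0 0" --pt "-0.15 0.15 -0.16 0 0 0"

```text
time: 21.12
tcp_pos: [0.6324, -0.0856, 0.2754]
tool_rot: [0.923, 0.382, 0.034, 0.021]
force: [0.9, 0.2, 0.4]
finger_gap: 0.923
gripper_force: 0.0
```

>>> move_arm --pt "-0.03 0.03 0 0 0 0" --pt "-0.06 0.06 0 0 0 0" --pt "-0.09 0.09 0 0 0 0" --pt "-0.12 0.12 0 0 0 0" --pt "-0.14 0.14 0 0 0 0" --pt "-0.14 0.14 0 0 0 0" --pt "-0.14 0.14 0 0 0 0"

```text
time: 21.7
tcp_pos: [0.6321, -0.2835, 0.2766]
tool_rot: [0.924, 0.381, 0.034, 0.02]
force: [-0.2, 1.1, 0.6]
finger_gap: 0.92
gripper_force: 0.0
```

```bash
python3 - <<'E'
from h import *
print(manip.sense()["time"],manip.sense()["tcp_pos"])
a=eyes.camera("top");b=eyes.camera("scene")
o=np.zeros((600,800,3),np.uint8);o[:330,:240]=cv2.resize(a[140:250,240:320],None,fx=3,fy=3,interpolation=cv2.INTER_CUBIC)
o[:315,250:670]=cv2.resize(b[120:225,280:420],None,fx=3,fy=3,interpolation=cv2.INTER_CUBIC);o[340:590,:400]=cv2.resize(b,(400,250));o[340:590,400:]=cv2.resize(a,(400,250))
cv2.imwrite("pics/f.png",o[:,:,::-1])
E
```

```text
21.7 [ 0.63205466 -0.28354714  0.27656253]
```

View pics/f.png

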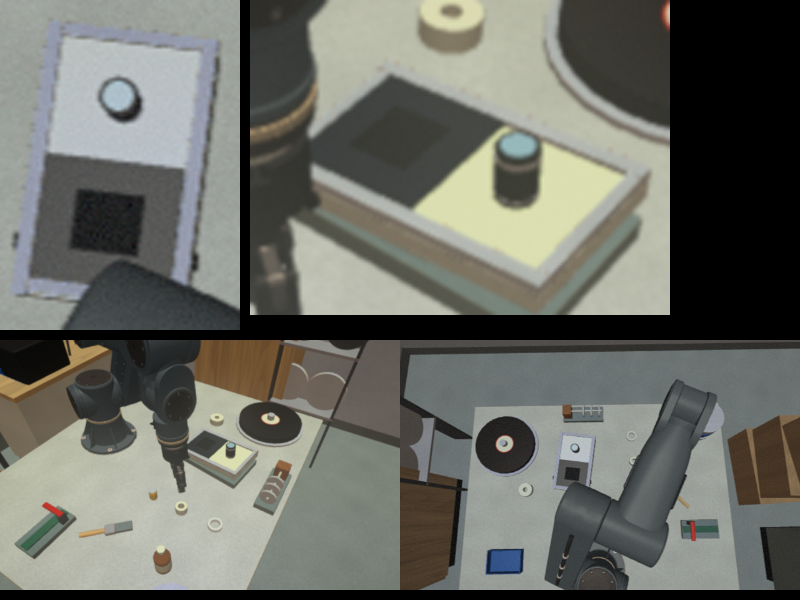

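The loupe stands upright mid-glass (top view crop at (120,98)), the cover is against its front stop, and the other items are where they were.

```bash
python3 -c "
from bench import sign_off
print(sign_off())"
```

```text
the job is handed in; nothing more can be done
None
```

I handed the job in after about 22 s of robot time: the cover is drawn fully back against its front stop (highest press reading 19 N), the loupe stands released in the middle of the bared glass, and nothing else on the bench looked disturbed in the last pictures.

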